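# Make up two tackle kits at the tackle-shop bench

### The job

Make up the two customers' tackle kits. The boat kit goes in the white tray: the spool of orange line in the large compartment and the lead weight in the small one; the pond kit goes in the green tray: the spool of green line in the large compartment, and the red-topped float and the red-lidded bait jar in the two small ones, one in each, either way round. Set everything down gently, standing upright flat on the tray floor, and leave the rest of the stock (blue line, yellow-topped float, white-lidded jar) where it stands.

Things in the scene. Friction and masses are not known exactly. Their poses are not given: they have to be found in the camera images.
- spool_orange: Spool of fishing line standing on one flange: black flanges 56 mm across, orange line and a matching orange round label on its top face; a plain 56 mm cylinder to the fingers, 40 mm high, about 90 g. Origin at the centre of the underside, z up.
- spool_green: Spool of fishing line standing on one flange: black flanges 56 mm across, green line and a matching green round label on its top face; a plain 56 mm cylinder to the fingers, 40 mm high, about 90 g. Origin at the centre of the underside, z up.
- spool_blue: Spool of fishing line standing on one flange: black flanges 56 mm across, blue line and a matching blue round label on its top face; a plain 56 mm cylinder to the fingers, 40 mm high, about 90 g. Origin at the centre of the underside, z up. Not wanted for either kit: stays where it stands.
- float_red: Fishing float standing on its flat foot: white lower half, red upper half, black band between, thin wooden stem on top. 40 mm across with straight sides from 12 to 38 mm above the bench, narrower above and below (foot 32 mm), 60 mm high with the stem, about 30 g. Origin at the centre of the underside, z along the stem.
- float_yellow: Fishing float standing on its flat foot: white lower half, yellow upper half, black band between, thin wooden stem on top. 40 mm across with straight sides from 12 to 38 mm above the bench, narrower above and below (foot 32 mm), 60 mm high with the stem, about 30 g. Origin at the centre of the underside, z along the stem. Not wanted for either kit: stays where it stands.
- jar_red: Round bait jar with pinkish contents, paper band and a red screw lid: 46 mm across, 44 mm high, about 60 g, a plain cylinder to the fingers. Origin at the centre of the underside, z up.
- jar_white: Round bait jar with pinkish contents, paper band and a white screw lid: 46 mm across, 44 mm high, about 60 g, a plain cylinder to the fingers. Origin at the centre of the underside, z up. Not wanted for either kit: stays where it stands.
- lead_weight: Dull grey drum-shaped lead weight standing on its flat foot, a small brass wire eye on top. 38 mm across with straight sides from 9 to 28 mm above the bench, narrower above and below, 39 mm high (50 mm with the eye), about 320 g. Origin at the centre of the underside, z up.
- tray_white: White fixed kit tray, 190 (x) by 144 (y) by 14 mm high; walls and partitions 4 mm thick, all 14 mm high, floor 4 mm thick. Origin: centre of the underside; x points roughly away from the robot. Two compartments: large at the -x end (inside x -91 to 19 mm, y -68 to 68 mm), small at the +x end (x 23 to 91 mm, y -68 to 68 mm).
- tray_green: Green fixed kit tray, 190 (x) by 144 (y) by 14 mm high; walls and partitions 4 mm thick, all 14 mm high, floor 4 mm thick. Origin: centre of the underside; x points roughly away from the robot. Three compartments: large across the -x end (inside x -91 to -5 mm, y -68 to 68 mm), two equal small ones at the +x end (x -1 to 91 mm; y 2 to 68 mm and -68 to -2 mm).

How it is judged:
By the outcome, as a careful person would: the job done as asked, in the order asked, and still so for the second after the job is handed in, with the robot touching nothing.
It also fails if it takes over 112 s, if anything falls off the work surface, if the arm or the gripper's body presses on something with over 40 N, if the wrist force passes 120 N, or if a joint passes its speed limit or range.

### The arm

A 7-joint arm with a two-finger parallel gripper is mounted at the origin on the work surface. World frame = base frame: x ahead of the robot, y to its left, z up, the work surface at z = 0. Lengths are in m, angles in rad, forces in N, time in s.
With the tool pointing down it reaches from about 0.4 to 0.85 m from the base axis. Payload 10.4 kg.
Tool frame: the origin (TCP) lies between the finger pads; the fingertips stand 11 mm ahead of it and the grasp point (between the pads) lies 8 mm behind it; x points along the fingers, y is the direction in which the jaws open and shut, and the axes are right-handed (so a half turn about x gives the same grasp; the last joint's range is limited). The gripper opens to 87 mm and grips with 3 to 60 N. Pads are 19 mm wide; open, the fingers measure 117 mm over their backs; the gripper's body (75 mm by 190 mm) begins 51 mm behind the grasp point.
Start: joints at [1.199, 0.332, -0.065, 1.46, 0.022, 1.35, -0.088], TCP at [0.214, -0.587, 0.234] pointing down, gripper open.
Joint ranges: [-2.6, 2.6], [-0.5, 2.12], [-1.47, 1.34], [0.16, 2.42], [-1.27, 4.41], [0.06, 2.06], [-2.6, 2.6]. Speed limits (rad/s): [2.22, 2.22, 2.79, 2.79, 3.14, 3.14, 3.14].

### API

Orientations are given as a unit quaternion [x, y, z, w].
In Python, from bench import r, cams, ticket gives the robot as it stands. The module is installed in compiled form; this text tells all that it offers.
- The arm moves only by the tool drive_tool, never from a script. Its argument "moves" is text: rows parted by semicolons, each of 5 numbers parted by spaces: the shift along the world's x, y, z in m, then the turn about the world's z in degrees, then the closure, from 0 (fully open) to 1 (shut). In form: x y z twist grip; .... A call has 1 to 20 rows; each row shifts and turns the commanded pose from where the row before left it; what a row does not reach is not made up. A row lasts 1/8 s, in which the tool goes at most 62.5 mm and 10.7 degrees, less where a joint would pass 70% of its speed; a pose out of reach is approached as far as the arm can. A call is refused whole if a number of a shift passes 0.0625 or a number of a turn 10.7, either way. A call with a gripper value outside its range is refused whole. The fingers move at their own pace and stop on an object; "newtons" is the grip in N (left out, the last holds). Time passes only in rows, so rows that do not move let the fingers close. It gives the time, the measured TCP pose, the force and the opening at its end, in the units of the state.
- r.read_state(): the state, without advancing time (a new reading comes with each control period).
- cams.camera(name): name is "side" or "top"; returns a dict with "color" (384x512x3 uint8, red, green, blue), "fx", "fy", "cx", "cy" (pixels), "extrinsics" (4x4, takes a point from camera to world coordinates). Camera axes: x right, y down, z forward; pixel columns grow to the right and rows downward; lengths in m; the calibration is good to about 2 mm. A picture is of the moment at which its call begins. There is no depth.
- ticket.close_job(): hands the job in, once; it reports no verdict.
The state is a dict: "time": time; "joint_positions": joint angles; "joint_vel": joint speeds; "joint_torque": joint torques, N m; "ee_pos": TCP position; "eef_rot": TCP orientation; "ft_force": force on the tool from outside, world axes, zero at the start; "torque": the same for the moment, N m; "width": finger opening in m.
Only numpy, scipy, OpenCV 4.12 (cv2) and the standard library are available. Lean on these libraries where they do the work, as an engineer would, in place of code of your own. Each camera call takes 0.05 s, during which the arm holds its last target.

## Working session

There is one attempt and no reset: what is moved stays moved. The work goes in short steps, Python scripts to look and compute and a tool call to move; the robot and the scene stay as the last step left them, time stands still between calls to the robot, and variables do not carry over. Pictures are saved under pics/ and viewed, and the job is handed in when it is done.

Besides the shell and the picture viewer there is one more tool, called after "Call:" as name(argument=value, ...) on one line, values as JSON. drive_tool: Moves the arm, as the interface text tells. Its arguments: {"type":"object","properties":{"moves":{"type":"string"},"newtons":{"type":"number"}},"required":["moves"]}

```bash
mkdir -p pics; python3 - <<'E'
from bench import r,cams,ticket
import cv2,numpy as np
s=r.read_state()
print({k:np.round(v,3).tolist() for k,v in s.items()})
for n in("top","side"):
    c=cams.camera(n); cv2.imwrite(f"pics/{n}0.png",c["color"][:,:,::-1])
    print(n,c["fx"],c["fy"],c["cx"],c["cy"],np.round(c["extrinsics"],4).tolist())
E
```

```text
{'time': 0.0, 'joint_positions': [1.199, 0.333, -0.065, 1.461, 0.022, 1.35, -0.088], 'joint_vel': [-0.001, 0.001, 0.002, -0.001, -0.0, -0.001, 0.001], 'joint_torque': [0.001, -62.325, 0.026, -38.989, -0.061, 0.04, 0.0], 'ee_pos': [0.213, -0.587, 0.233], 'eef_rot': [-0.696, -0.123, 0.696, -0.122], 'ft_force': [0.508, 0.103, -0.187], 'torque': [-0.062, -0.013, 0.024], 'width': 0.087}
top 439.5452279245996 439.5452279245996 256.1078637929823 187.19868097008623 [[-0.0214, -0.9878, 0.1541, 0.4247], [-0.9997, 0.0224, 0.0044, 0.0009], [-0.0078, -0.154, -0.988, 0.9058], [0.0, 0.0, 0.0, 1.0]]
side 375.9520049265708 375.9520049265708 258.362703558707 186.54554555081089 [[-0.9992, -0.0115, 0.0381, 0.5072], [-0.0384, 0.5265, -0.8493, 0.7708], [-0.0103, -0.8501, -0.5266, 0.5315], [0.0, 0.0, 0.0, 1.0]]
```

View pics/top0.png

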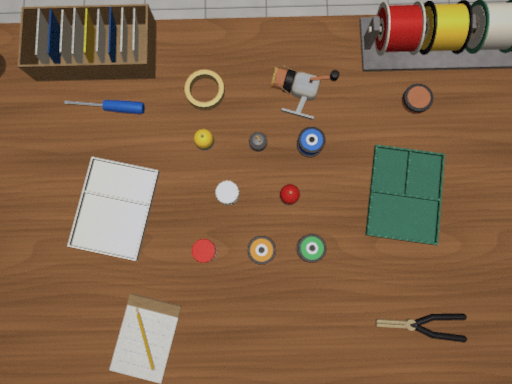

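View pics/side0.png

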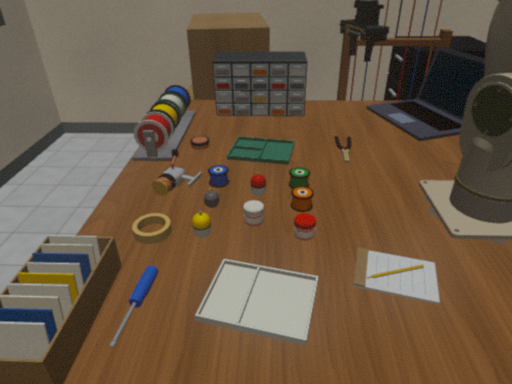

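The top view has +x up and +y left. It shows the yellow float (203,139), lead (258,141), blue spool (311,140), white jar (227,192), red float (290,194), red jar (203,250), orange spool (261,250) and green spool (312,248). The white tray is centred near (114,208) and the green one near (405,195). Next I'll measure them.

```bash
cat > h.py <<'E'
import numpy as np,cv2
from bench import r,cams,ticket
def ray(c,u,v,z):
    E=np.array(c["extrinsics"]);d=E[:3,:3]@np.array([(u-c["cx"])/c["fx"],(v-c["cy"])/c["fy"],1]);o=E[:3,3]
    return (o+d*(z-o[2])/d[2])
def proj(c,p):
    E=np.array(c["extrinsics"]);q=E[:3,:3].T@(np.array(p)-E[:3,3]);return c["fx"]*q[0]/q[2]+c["cx"],c["fy"]*q[1]/q[2]+c["cy"]
def hsv(c): return cv2.cvtColor(c["color"],cv2.COLOR_RGB2HSV)
def blob(m,box):
    u0,v0,u1,v1=box;M=np.zeros_like(m,np.uint8);M[v0:v1,u0:u1]=m[v0:v1,u0:u1]
    n,l,st,ce=cv2.connectedComponentsWithStats(M)
    i=1+np.argmax(st[1:,4]);return ce[i],st[i]
def inr(H,lo,hi): return (cv2.inRange(H,lo,hi)>0).astype(np.uint8)
E
python3 - <<'E'
from h import *
t=cams.camera("top");s=cams.camera("side")
def crop(n,im,b,k):
    u0,v0,u1,v1=b;cv2.imwrite(n,cv2.resize(im[v0:v1,u0:u1,::-1],None,fx=k,fy=k,interpolation=cv2.INTER_CUBIC))
crop("pics/c1.png",t["color"],(180,120,340,270),4.0)
crop("pics/c2.png",s["color"],(180,120,330,250),4.5)
H=hsv(t)
red=inr(H,(0,150,80),(6,255,255))|inr(H,(172,150,80),(180,255,255))
for n,m,b,z in [("jar_red",red,(185,230,225,270),.044),("float_red",red,(275,180,305,210),.038),
 ("jar_white",inr(H,(0,0,170),(180,50,255)),(210,175,245,210),.044),("orange",inr(H,(8,170,150),(22,255,255)),(245,235,280,265),.04),
 ("green",inr(H,(45,120,60),(85,255,255)),(295,230,330,265),.04)]:
    ce,st=blob(m,b);print(n,ce.round(1),st,ray(t,*ce,z).round(4))
# trays
for n,m,b in [("w",inr(H,(0,0,150),(180,40,255)),(60,150,165,265)),("g",inr(H,(60,80,20),(95,255,200)),(355,140,450,250))]:
    M=np.zeros_like(m);u0,v0,u1,v1=b;M[v0:v1,u0:u1]=m[v0:v1,u0:u1]
    M=cv2.morphologyEx(M,cv2.MORPH_CLOSE,np.ones((5,5)))
    c=max(cv2.findContours(M,0,2)[0],key=cv2.contourArea)
    P=np.array([ray(t,*p[0],.014)[:2] for p in c],np.float32);R=cv2.minAreaRect(P);print(n,R,cv2.boxPoints(R).round(3).tolist())
E
```

```text
jar_red [203.1 250.4] [192 239  24  24 452] [0.4373 0.1104 0.044 ]
float_red [289.3 193.8] [280 184  20  20 298] [ 0.5453 -0.0612  0.038 ]
jar_white [226.7 191.5] [215 180  24  23 413] [0.5518 0.0632 0.044 ]Traceback (most recent call last):
  File "<stdin>", line 12, in <module>
  File "h.py", line 12, in blob
    i=1+np.argmax(st[1:,4]);return ce[i],st[i]
        ~~~~~~~~~^^^^^^^^^^
    return _wrapfunc(a, 'argmax', axis=axis, out=out, **kwds)
    return bound(*args, **kwds)
ValueError: attempt to get argmax of an empty sequence
```

```bash
ls pics
```

```text
c1.png
c2.png
side0.png
top0.png
```

View pics/c1.png

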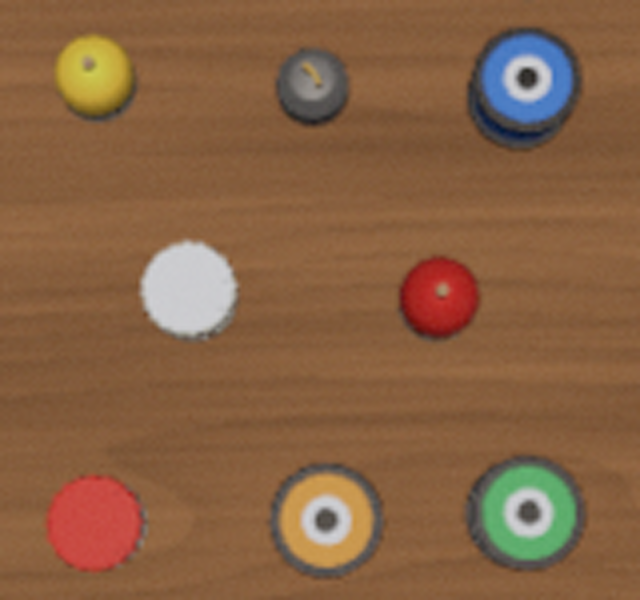

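View pics/c2.png

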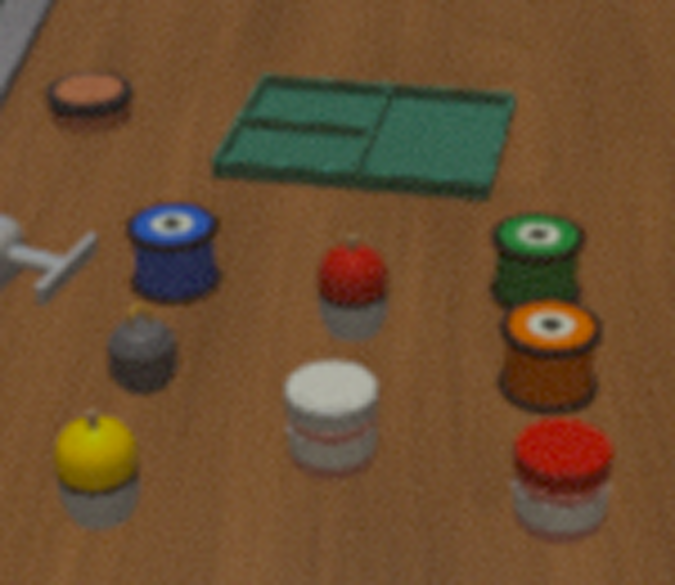

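Crops: in the top view the labels are clear, with orange at about (261.5,250), green at (312,248), lead at (258,141) and the red float at (289.5,194). I'll fix the thresholds and cross-check against the side view.

```bash
python3 - <<'E'
from h import *
t=cams.camera("top");s=cams.camera("side")
def hullc(m,b):
    u0,v0,u1,v1=b;M=np.zeros_like(m);M[v0:v1,u0:u1]=m[v0:v1,u0:u1]
    n,l,st,ce=cv2.connectedComponentsWithStats(M);i=1+np.argmax(st[1:,4])
    c=max(cv2.findContours((l==i).astype(np.uint8),0,1)[0],key=cv2.contourArea)
    e=cv2.fitEllipse(cv2.convexHull(c));return np.array(e[0]),np.array(e[1])
for c,B in((t,{"jr":(185,230,225,270),"fr":(275,180,305,210),"o":(240,230,283,268),"g":(292,228,332,268),"l":(245,128,272,155),"b":(292,120,332,160),"jw":(210,175,245,210),"fy":(190,125,218,152)}),
           (s,{"jr":(285,205,325,229),"fr":(245,165,272,190),"o":(285,180,320,200),"g":(285,160,315,180)})):
    H=hsv(c);red=inr(H,(0,150,80),(6,255,255))|inr(H,(172,150,80),(180,255,255))
    if c is s: red=inr(H,(0,190,165),(6,255,255))|inr(H,(174,190,165),(180,255,255))
    M={"jr":red,"fr":inr(H,(0,150,60),(6,255,255))|inr(H,(172,150,60),(180,255,255)),"o":inr(H,(11,130,170),(24,255,255)) if c is t else inr(H,(6,200,170),(18,255,255)),"g":inr(H,(45,80,110),(85,255,255)),"l":inr(H,(0,0,0),(180,70,255)),
     "b":inr(H,(100,120,130),(125,255,255)),"jw":inr(H,(0,0,150),(180,50,255)),"fy":inr(H,(22,150,90),(32,255,255))}
    Z={"jr":.044,"fr":.036,"o":.04,"g":.04,"l":.026,"b":.04,"jw":.044,"fy":.036}
    for k in B:
        try: ce,ax=hullc(M[k],B[k]);print(k,ce.round(1),ax.round(1),ray(c,*ce,Z[k]).round(4))
        except Exception as e: print(k,e)
H=hsv(t)
print(H[195,405],H[210,110])
for n,m,b in [("w",inr(H,(0,0,150),(180,40,255)),(60,150,165,265)),("g",inr(H,(60,80,20),(95,255,200)),(355,140,450,250))]:
    M=np.zeros_like(m);u0,v0,u1,v1=b;M[v0:v1,u0:u1]=m[v0:v1,u0:u1]
    M=cv2.morphologyEx(M,cv2.MORPH_CLOSE,np.ones((5,5)))
    c=max(cv2.findContours(M,0,2)[0],key=cv2.contourArea)
    P=np.array([ray(t,*p[0],.014)[:2] for p in c],np.float32);R=cv2.minAreaRect(P);print(n,R,cv2.boxPoints(R).round(3).tolist())
E
```

```text
jr [203.1 250.3] [23.6 24. ] [0.4374 0.1104 0.044 ]
fr [289.3 193.7] [19.2 19.6] [ 0.5457 -0.0613  0.036 ]
o [261.2 249.7] [22.3 22.8] [ 0.4363 -0.0025  0.04  ]
g [311.8 247.8] [22.7 23.1] [ 0.4378 -0.1013  0.04  ]
l [257.7 141.1] [17.3 18.3] [ 6.58e-01 -5.00e-04  2.60e-02]
b [311.4 139.2] [21.5 22.1] [ 0.6557 -0.1094  0.04  ]
jw [226.5 191.6] [22.8 23.3] [0.5517 0.0635 0.044 ]
fy [203.  138.3] [18.3 19. ] [0.6639 0.111  0.036 ]
jr OpenCV(4.12.0) /io/opencv/modules/imgproc/src/shapedescr.cpp:361: error: (-201:Incorrect size of input array) There should be at least 5 points to fit the ellipse in function 'fitEllipseNoDirect'

fr [258.  180.7] [13.3 15.1] [ 0.5449 -0.0565  0.036 ]
o [300.6 191.4] [ 7.4 13.1] [ 0.4395 -0.0014  0.04  ]
g [299.1 171.7] [ 7.2 14.3] [ 0.4379 -0.0987  0.04  ]
[ 76 112 107] [  0   0 203]
w ((0.5290063619613647, 0.2985582947731018), (0.14429999887943268, 0.19007422029972076), 76.98916625976562) [[0.41999998688697815, 0.25], [0.6050000190734863, 0.2070000022649765], [0.6380000114440918, 0.34700000286102295], [0.453000009059906, 0.38999998569488525]]
g ((0.5440980195999146, -0.29972153902053833), (0.14361871778964996, 0.18808381259441376), 80.73953247070312) [[0.4399999976158142, -0.35499998927116394], [0.625, -0.38600000739097595], [0.6480000019073486, -0.24400000274181366], [0.46299999952316284, -0.21400000154972076]]
```

```bash
python3 - <<'E'
from h import *
from scipy.spatial.transform import Rotation as R
s=r.read_state();print(R.from_quat(s["eef_rot"]).as_matrix().round(3),s["ee_pos"])
E
```

```text
[[-0.     0.342 -0.94 ]
 [ 0.    -0.94  -0.342]
 [-1.    -0.     0.   ]] [ 0.21359275 -0.58726057  0.23329132]
```

Call:
drive_tool(moves="0.016 0.0418 -0.006 -2.36 0;0.016 0.0418 -0.006 -2.36 0;0.016 0.0418 -0.006 -2.36 0;0.016 0.0418 -0.006 -2.36 0;0.016 0.0418 -0.006 -2.36 0;0.016 0.0418 -0.006 -2.36 0;0.016 0.0418 -0.006 -2.36 0;0.016 0.0418 -0.006 -2.36 0;0.016 0.0418 -0.006 -2.36 0;0.016 0.0418 -0.006 -2.36 0;0.016 0.0418 -0.006 -2.36 0;0.016 0.0418 -0.006 -2.36 0;0.016 0.0418 -0.006 -2.36 0;0.016 0.0418 -0.006 -2.36 0;0 0 0 0 0;0 0 0 0 0", newtons=20)

```text
time: 2.3
ee_pos: [0.4374, -0.0027, 0.1495]
eef_rot: [-0.702, 0.08, 0.703, 0.08]
ft_force: [-0.7, 0.1, 0.4]
width: 0.087
```

Call:
drive_tool(moves="0 0 -0.03 0 0;0 0 -0.03 0 0;0 0 -0.03 0 0;0 0 -0.02 0 0;0 0 -0.015 0 0;0 0 -0.0045 0 0;0 0 0 0 0;0 0 0 0 0.5;0 0 0 0 0.7;0 0 0 0 0.7;0 0 0 0 0.7;0 0 0 0 0.7", newtons=20)

```text
time: 3.8
ee_pos: [0.4377, -0.0022, 0.0202]
eef_rot: [0.703, -0.08, -0.702, -0.08]
ft_force: [-0.6, 0.1, 2.5]
width: 0.0558
```

```bash
cat > snap.py <<'E'
import sys
from h import *
n=sys.argv[1];t=cams.camera("top")["color"];s=cams.camera("side")["color"]
cv2.imwrite(f"pics/{n}.png",cv2.resize(np.vstack([t[100:290],s[100:350]])[:,:,::-1],None,fx=1.3,fy=1.3))
E
python3 snap.py g1
```

```text
(no output)
```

View pics/g1.png

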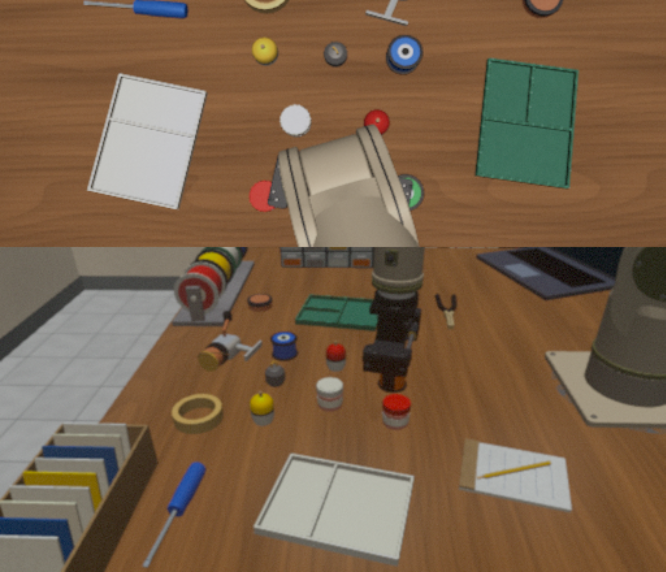

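The orange spool is gripped (width 55.8 mm, upright in the side view). Next I'll carry it to the white tray's large compartment.

Call:
drive_tool(moves="0 0 0.01 0 0.7;0 0 0.03 0 0.7;0 0 0.04 0 0.7;0.003 0.0209 0.02 0 0.7;0.0075 0.041 0 0 0.7;0.0075 0.041 0 0 0.7;0.0075 0.041 0 0 0.7;0.0075 0.041 0 0 0.7;0.0075 0.041 0 0 0.7;0.0075 0.041 0 0 0.7;0.0053 0.028 0 0 0.7;0.003 0.014 0 0 0.7;0 0 0 0 0.7;0 0 -0.03 0 0.7;0 0 -0.03 0 0.7;0 0 -0.025 0 0.7;0 0 -0.005 0 0.7;0 0 0 0 0.7")

```text
time: 6.15
ee_pos: [0.4942, 0.3063, 0.0307]
eef_rot: [0.703, -0.081, -0.702, -0.081]
ft_force: [-0.4, 0.7, 0.4]
width: 0.0557
```

```bash
python3 snap.py g2
```

```text
(no output)
```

View pics/g2.png

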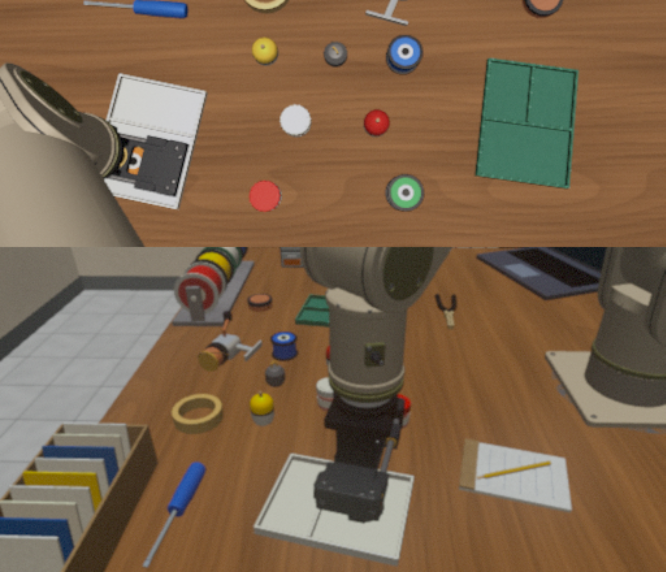

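The spool hangs centred over the large compartment. Lowering in small steps.

Call:
drive_tool(moves="0 0 -0.003 0 0.7;0 0 -0.002 0 0.7;0 0 -0.001 0 0.7;0 0 -0.0005 0 0.7;0 0 0 0 0.7;0 0 0 0 0.7")

```text
time: 7.0
ee_pos: [0.4939, 0.3067, 0.0242]
eef_rot: [0.703, -0.081, -0.702, -0.08]
ft_force: [-3.1, -2.3, 6.7]
width: 0.0556
```

Call:
drive_tool(moves="0 0 0 0 0.32;0 0 0 0 0.25;0 0 0 0 0.1;0 0 0 0 0.1;0 0 0.02 0 0.1;0 0 0.04 0 0.1;0 0 0.05 0 0.1;0.01 -0.018 0.015 0 0;0.02 -0.038 0 0 0;0.02 -0.038 0 0 0;0.02 -0.038 0 0 0;0.02 -0.038 0 0 0;0.02 -0.038 0 0 0;0.02 -0.038 0 0 0;0.02 -0.038 0 0 0;0.013 -0.0232 0 0 0;0 0 0 0 0;0 0 0 0 0")

```text
time: 9.25
ee_pos: [0.6568, 0.0007, 0.1495]
eef_rot: [0.703, -0.08, -0.702, -0.08]
ft_force: [0.5, 0.1, -0.6]
width: 0.087
```

```bash
python3 snap.py g3
```

```text
(no output)
```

View pics/g3.png

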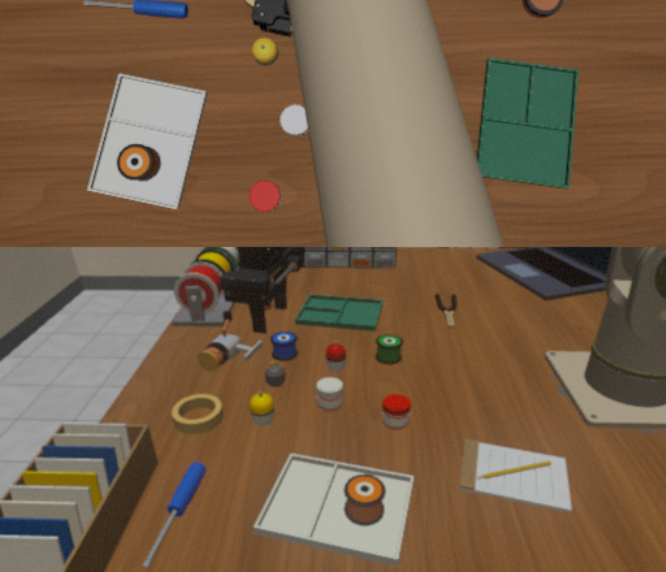

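The orange spool stands in the white tray. Next is the lead weight.

Call:
drive_tool(moves="0 0 -0.03 0 0;0.001 -0.001 -0.03 0 0;0 0 -0.03 0 0;0 0 -0.02 0 0;0 0 -0.015 0 0;0 0 -0.0095 0 0;0 0 0 0 0;0 0 0 0 0.5;0 0 0 0 0.7;0 0 0 0 0.8;0 0 0 0 0.8;0 0 0 0 0.8;0 0 0 0 0.8", newtons=35)

```text
time: 10.98
ee_pos: [0.658, -0.0012, 0.0141]
eef_rot: [0.703, -0.08, -0.703, -0.08]
ft_force: [0.5, 1.6, -0.4]
width: 0.0369
```

```bash
python3 snap.py g4
```

```text
(no output)
```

View pics/g4.png

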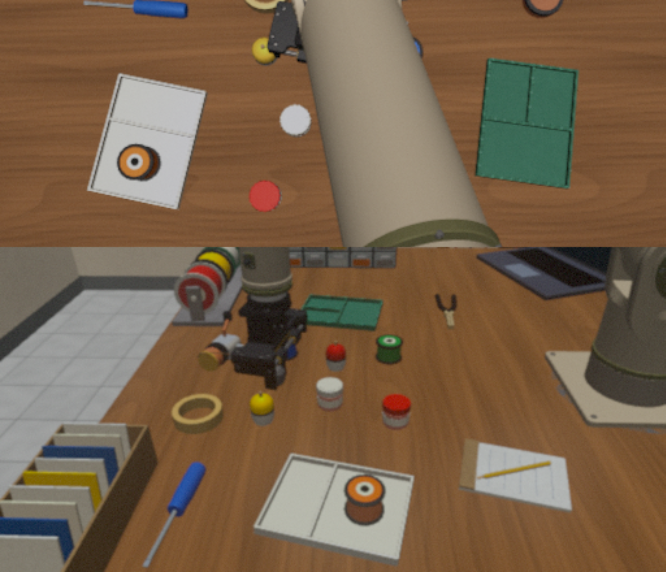

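Call:
drive_tool(moves="0 0 0.01 0 0.8;0 0 0.03 0 0.8;0 0 0.04 0 0.8;0 0 0.03 0 0.8;-0.005 0.018 0 0 0.8;-0.01 0.039 0 0 0.8;-0.01 0.039 0 0 0.8;-0.01 0.039 0 0 0.8;-0.01 0.039 0 0 0.8;-0.01 0.039 0 0 0.8;-0.01 0.039 0 0 0.8;-0.006 0.025 0 0 0.8;-0.0025 0.01 0 0 0.8;0 0 0 0 0.8;0 0 -0.03 0 0.8;0 0 -0.03 0 0.8;0 0 -0.025 0 0.8;0 0 -0.01 0 0.8;0 0 0 0 0.8")

```text
time: 13.45
ee_pos: [0.5846, 0.2845, 0.0287]
eef_rot: [-0.702, 0.081, 0.703, 0.08]
ft_force: [0.0, -0.3, -3.2]
width: 0.0367
```

```bash
python3 snap.py g5
```

```text
(no output)
```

View pics/g5.png

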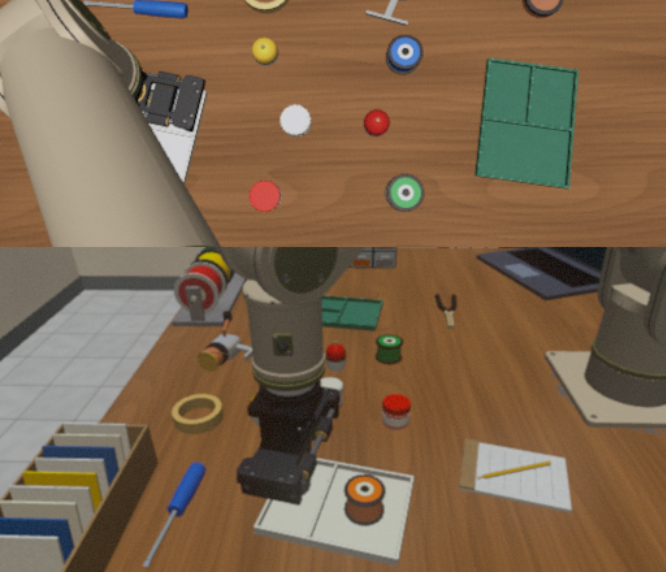

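The lead is held (fz −3.2 N) and clear of the spool and walls. Lowering.

Call:
drive_tool(moves="0 0 -0.004 0 0.8;0 0 -0.003 0 0.8;0 0 -0.002 0 0.8;0 0 -0.001 0 0.8;0 0 0 0 0.8;0 0 0 0 0.8")

```text
time: 14.3
ee_pos: [0.5845, 0.2855, 0.0192]
eef_rot: [0.703, -0.08, -0.702, -0.08]
ft_force: [0.2, -0.7, -4.8]
width: 0.0372
```

Call:
drive_tool(moves="0 0 -0.0005 0 0.8;0 0 -0.0005 0 0.8;0 0 0 0 0.8;0 0 0 0 0.8")

```text
time: 14.8
ee_pos: [0.5845, 0.2856, 0.0181]
eef_rot: [0.703, -0.08, -0.702, -0.08]
ft_force: [-0.4, -0.2, -2.7]
width: 0.0373
```

Call:
drive_tool(moves="0 0 -0.0005 0 0.8;0 0 0 0 0.8;0 0 0 0 0.8")

```text
time: 15.18
ee_pos: [0.5845, 0.2855, 0.0181]
eef_rot: [0.703, -0.08, -0.702, -0.08]
ft_force: [-4.3, -1.6, 5.1]
width: 0.0368
```

Call:
drive_tool(moves="0 0 0 0 0.5;0 0 0 0 0.4;0 0 0 0 0.3;0 0 0.02 0 0.3;0 0 0.04 0 0.3;0 0 0.05 0 0.3;-0.0065 -0.0156 0.02 0 0.2;-0.015 -0.04 0 0 0;-0.015 -0.04 0 0 0;-0.015 -0.04 0 0 0;-0.015 -0.04 0 0 0;-0.015 -0.04 0 0 0;-0.015 -0.04 0 0 0;-0.015 -0.04 0 0 0;-0.015 -0.04 0 0 0;-0.015 -0.04 0 0 0;-0.005 -0.01 0 0 0;0 0 0 0 0;0 0 0 0 0", newtons=20)

```text
time: 17.55
ee_pos: [0.4386, -0.0987, 0.148]
eef_rot: [0.703, -0.08, -0.702, -0.08]
ft_force: [0.1, 1.0, -0.0]
width: 0.0871
```

```bash
python3 snap.py g6
```

```text
(no output)
```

View pics/g6.png

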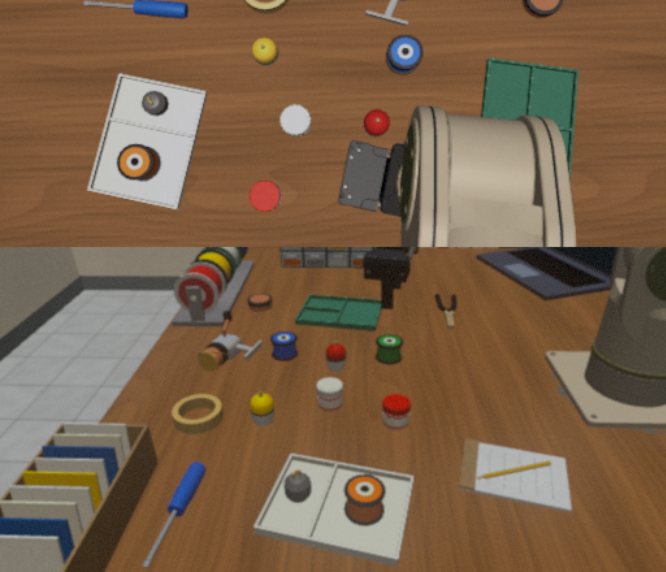

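The boat kit is complete and upright. Next is the green spool.

Call:
drive_tool(moves="0 -0.001 -0.03 0 0;0 0 -0.03 0 0;0 0 -0.03 0 0;0 0 -0.02 0 0;0 0 -0.013 0 0;0 0 -0.005 0 0;0 0 0 0 0;0 0 0 0 0.5;0 0 0 0 0.7;0 0 0 0 0.7;0 0 0 0 0.7;0 0 0 0 0.7")

```text
time: 19.15
ee_pos: [0.438, -0.1011, 0.0197]
eef_rot: [0.703, -0.08, -0.702, -0.08]
ft_force: [-0.7, 0.2, 1.4]
width: 0.0553
```

Call:
drive_tool(moves="0 0 0.01 0 0.7;0 0 0.03 0 0.7;0 0 0.04 0 0.7;0 0 0.03 0 0.7;0.0087 -0.021 0.01 0 0.7;0.012 -0.04 0 0 0.7;0.012 -0.04 0 0 0.7;0.012 -0.04 0 0 0.7;0.009 -0.03 0 0 0.7;0.005 -0.02 0 0 0.7;0 0 0 0 0.7;0 0 -0.03 0 0.7;0 0 -0.03 0 0.7;0 0 -0.03 0 0.7;0 0 -0.015 0 0.7;0 0 -0.004 0 0.7;0 0 0 0 0.7")

```text
time: 21.28
ee_pos: [0.4972, -0.292, 0.0314]
eef_rot: [0.703, -0.08, -0.702, -0.08]
ft_force: [-0.4, 0.1, -0.3]
width: 0.0557
```

```bash
python3 snap.py g7
```

```text
(no output)
```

View pics/g7.png

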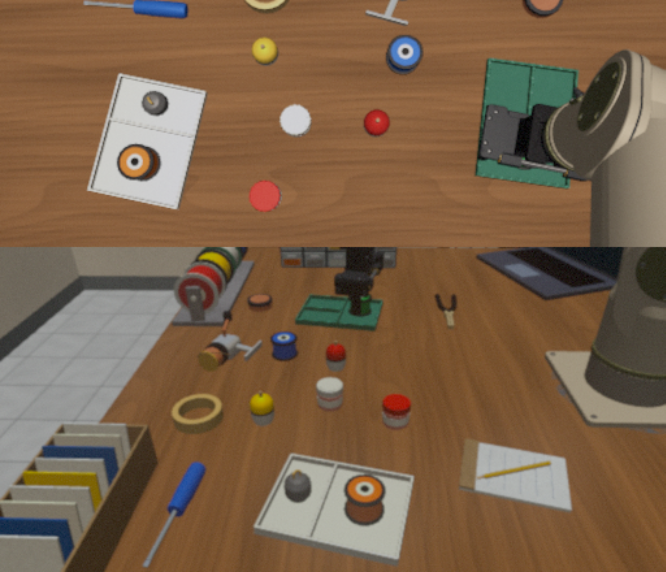

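The green spool is over the large compartment. Lowering.

Call:
drive_tool(moves="0 0 -0.003 0 0.7;0 0 -0.002 0 0.7;0 0 -0.001 0 0.7;0 0 -0.0005 0 0.7;0 0 -0.0005 0 0.7;0 0 0 0 0.7;0 0 0 0 0.7")

```text
time: 22.25
ee_pos: [0.4966, -0.2921, 0.0238]
eef_rot: [0.703, -0.08, -0.703, -0.08]
ft_force: [-2.2, 0.9, 4.4]
width: 0.0557
```

Call:
drive_tool(moves="0 0 0 0 0.32;0 0 0 0 0.25;0 0 0 0 0.1;0 0 0 0 0.1;0 0 0.02 0 0.1;0 0 0.04 0 0.1;0 0 0.05 0 0.1;0 0 0.02 0 0.1;0 0 0 0 0")

```text
time: 23.38
ee_pos: [0.4975, -0.2925, 0.1552]
eef_rot: [0.704, -0.081, -0.701, -0.08]
ft_force: [-0.1, 0.1, -0.3]
width: 0.0825
```

```bash
python3 snap.py g8; python3 -c "
from h import *
print(np.round(r.read_state()['joint_positions'],2))"
```

```text
[ 0.46  0.28 -0.01  1.7   0.    1.16 -1.35]
```

View pics/g8.png

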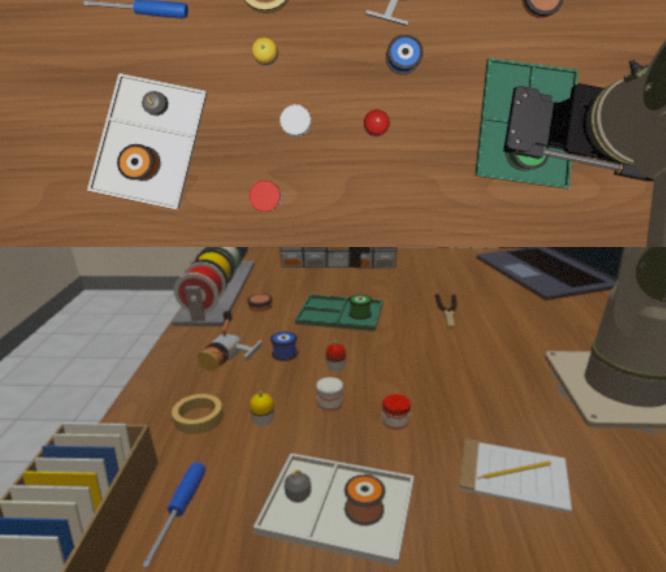

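Call:
drive_tool(moves="0.0048 0.0232 0 9.37 0;0.0048 0.0232 0 9.37 0;0.0048 0.0232 0 9.37 0;0.0048 0.0232 0 9.37 0;0.0048 0.0232 0 9.37 0;0.0048 0.0232 0 9.37 0;0.0048 0.0232 0 9.37 0;0.0048 0.0232 0 9.37 0;0.0048 0.0232 0 9.37 0;0.0048 0.0232 0 9.37 0;0 0 0 0 0;0 0 0 0 0", newtons=12)

```text
time: 24.98
ee_pos: [0.544, -0.0611, 0.1526]
eef_rot: [-0.54, -0.457, 0.54, -0.456]
ft_force: [0.6, -0.3, 0.6]
width: 0.0869
```

```bash
python3 snap.py g9; python3 -c "
from h import *
from scipy.spatial.transform import Rotation as R
s=r.read_state();print(np.round(s['joint_positions'],2),R.from_quat(s['eef_rot']).as_matrix()[:,1].round(3))"
```

```text
[ 0.33  0.25 -0.34  1.76  0.09  1.16 -0.21] [ 0.986 -0.166 -0.001]
```

View pics/g9.png

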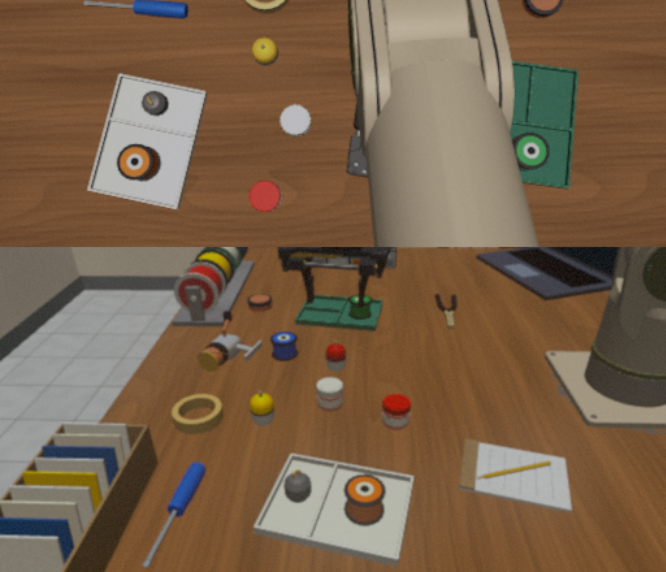

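Call:
drive_tool(moves="0.001 0 -0.03 0 0;0 0 -0.03 0 0;0 0 -0.03 0 0;0 0 -0.02 0 0;0 0 -0.015 0 0;0 0 -0.0065 0 0;0 0 0 0 0;0 0 0 0 0.4;0 0 0 0 0.5;0 0 0 0 0.6;0 0 0 0 0.7;0 0 0 0 0.7;0 0 0 0 0.7")

```text
time: 26.7
ee_pos: [0.5456, -0.0601, 0.0221]
eef_rot: [0.539, 0.458, -0.539, 0.458]
ft_force: [-0.6, -0.0, 0.6]
width: 0.0394
```

```bash
python3 snap.py g10
```

```text
(no output)
```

View pics/g10.png

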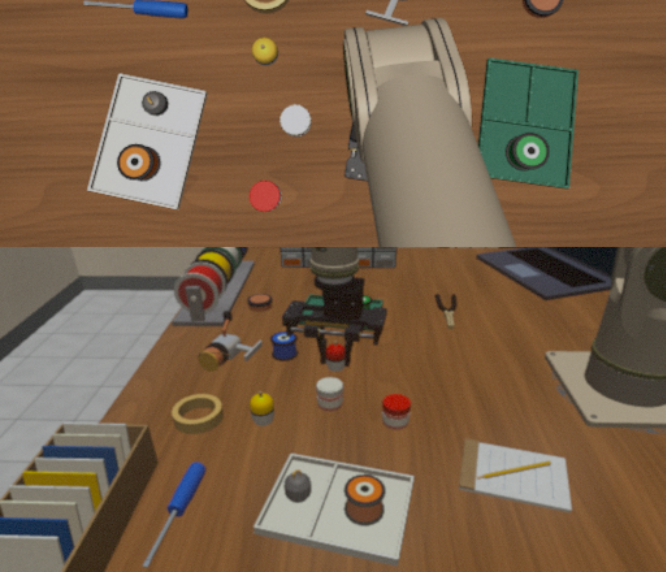

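The float is gripped upright (39.4 mm). It goes to the −y small compartment.

Call:
drive_tool(moves="0 0 0.01 0 0.7;0 0 0.03 0 0.7;0 0 0.04 0 0.7;0 0 0.04 0 0.7;0.003 -0.0215 0.01 0 0.7;0.005 -0.04 0 0 0.7;0.005 -0.04 0 0 0.7;0.005 -0.04 0 0 0.7;0.005 -0.04 0 0 0.7;0.005 -0.04 0 0 0.7;0.005 -0.035 0 0 0.7;0.004 -0.025 0 0 0.7;0 0 0 0 0.7;0 0 -0.03 0 0.7;0 0 -0.03 0 0.7;0 0 -0.03 0 0.7;0 0 -0.02 0 0.7;0 0 -0.008 0 0.7;0 0 0 0 0.7")

```text
time: 29.18
ee_pos: [0.5828, -0.3414, 0.0343]
eef_rot: [0.539, 0.458, -0.539, 0.458]
ft_force: [0.2, -0.0, -0.4]
width: 0.0396
```

```bash
python3 snap.py g11
```

```text
(no output)
```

View pics/g11.png

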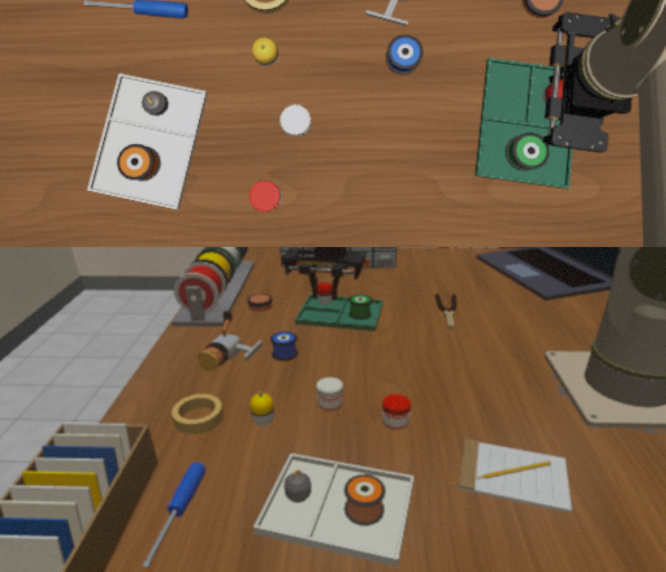

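The float is above the −y compartment, at about (555,93) in the picture. Lowering.

Call:
drive_tool(moves="0 0 -0.004 0 0.7;0 0 -0.002 0 0.7;0 0 -0.001 0 0.7;0 0 -0.0006 0 0.7;0 0 -0.0006 0 0.7;0 0 0 0 0.7;0 0 0 0 0.7")

```text
time: 30.15
ee_pos: [0.5827, -0.3416, 0.0261]
eef_rot: [0.539, 0.458, -0.539, 0.458]
ft_force: [-1.8, 1.6, 3.7]
width: 0.0395
```

Call:
drive_tool(moves="0 0 0 0 0.48;0 0 0 0 0.44;0 0 0 0 0.4;0 0 0.02 0 0.4;0 0 0.04 0 0.4;0 0 0.05 0 0.4;0 0 0.02 0 0.4;-0.0121 0.0376 0 0 0.2;-0.0121 0.0376 0 0 0;-0.0121 0.0376 0 0 0;-0.0121 0.0376 0 0 0;-0.0121 0.0376 0 0 0;-0.0121 0.0376 0 0 0;-0.0121 0.0376 0 0 0;-0.0121 0.0376 0 0 0;-0.0121 0.0376 0 0 0;-0.0121 0.0376 0 0 0;-0.0121 0.0376 0 0 0;-0.0121 0.0376 0 0 0;0 0 0 0 0", newtons=18)

```text
time: 32.65
ee_pos: [0.4365, 0.1123, 0.1565]
eef_rot: [0.538, 0.459, -0.538, 0.459]
ft_force: [-0.7, -0.8, 0.6]
width: 0.0872
```

```bash
python3 snap.py g12
```

```text
(no output)
```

View pics/g12.png

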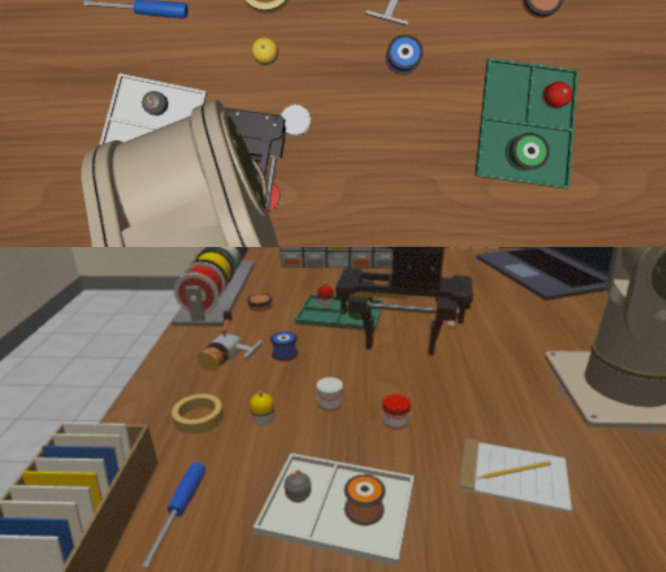

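The float is standing in place. Picking the red jar.

Call:
drive_tool(moves="0 0 -0.03 0 0;0 -0.001 -0.03 0 0;0 0 -0.03 0 0;0 0 -0.02 0 0;0 0 -0.015 0 0;0 0 -0.008 0 0;0 0 0 0 0;0 0 0 0 0.35;0 0 0 0 0.5;0 0 0 0 0.6;0 0 0 0 0.7;0 0 0 0 0.7;0 0 0 0 0.7")

```text
time: 34.38
ee_pos: [0.4375, 0.1086, 0.0229]
eef_rot: [0.539, 0.458, -0.539, 0.458]
ft_force: [-0.5, -0.3, 0.9]
width: 0.0456
```

```bash
python3 snap.py g13
```

```text
(no output)
```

View pics/g13.png

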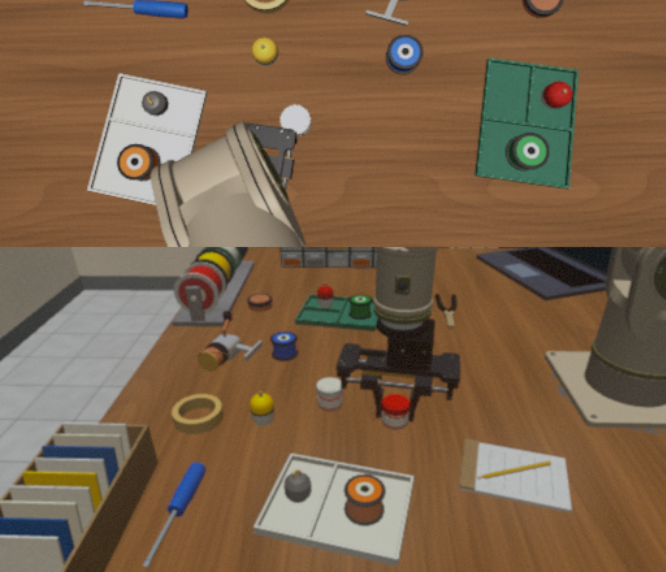

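Call:
drive_tool(moves="0 0 0.01 0 0.7;0 0 0.03 0 0.7;0 0 0.04 0 0.7;0 0 0.04 0 0.7;0.0065 -0.0165 0.01 0 0.7;0.015 -0.0375 0 0 0.7;0.015 -0.0375 0 0 0.7;0.015 -0.0375 0 0 0.7;0.015 -0.0375 0 0 0.7;0.015 -0.0375 0 0 0.7;0.015 -0.0375 0 0 0.7;0.015 -0.0375 0 0 0.7;0.015 -0.0375 0 0 0.7;0.015 -0.0375 0 0 0.7;0.0095 -0.018 0 0 0.7;0.0057 -0.0106 0 0 0.7;0 0 0 0 0.7;0 0 -0.03 0 0.7;0 0 -0.03 0 0.7;0 0 -0.03 0 0.7")

```text
time: 36.98
ee_pos: [0.5941, -0.2725, 0.0625]
eef_rot: [0.539, 0.458, -0.539, 0.458]
ft_force: [-0.5, -0.2, -0.5]
width: 0.0454
```

Call:
drive_tool(moves="0 0 -0.02 0 0.7;0 0 -0.007 0 0.7;0 0 0 0 0.7;0 0 0 0 0.7")

```text
time: 37.48
ee_pos: [0.5949, -0.2742, 0.0371]
eef_rot: [0.539, 0.457, -0.539, 0.458]
ft_force: [-0.2, 0.7, -0.3]
width: 0.0456
```

```bash
python3 snap.py g14
```

```text
(no output)
```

View pics/g14.png

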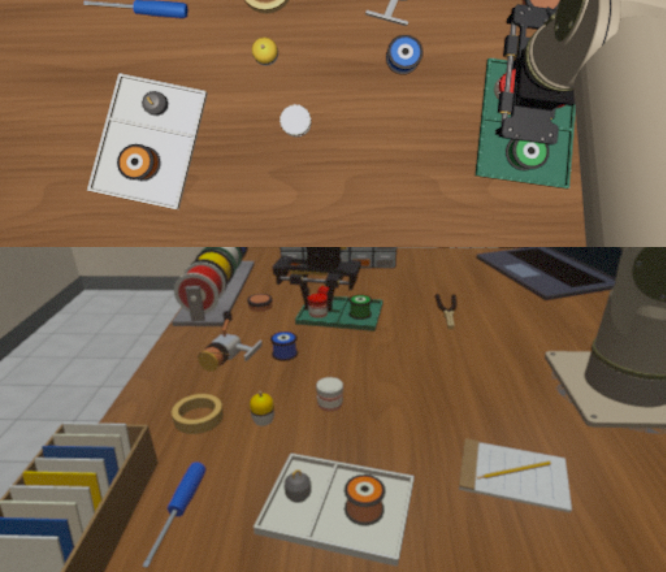

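The jar is over the +y compartment, clear of the float. Lowering.

Call:
drive_tool(moves="0 0 -0.004 0 0.7;0 0 -0.003 0 0.7;0 0 -0.0015 0 0.7;0 0 -0.001 0 0.7;0 0 -0.0006 0 0.7;0 0 0 0 0.7;0 0 0 0 0.7")

```text
time: 38.45
ee_pos: [0.594, -0.2739, 0.027]
eef_rot: [-0.539, -0.458, 0.539, -0.457]
ft_force: [-5.9, 2.5, 11.3]
width: 0.0454
```

Contact. Releasing gently and retreating.

Call:
drive_tool(moves="0 0 0.0005 0 0.7;0 0 0 0 0.42;0 0 0 0 0.38;0 0 0 0 0.34;0 0 0.02 0 0.34;0 0 0.04 0 0.34;0 0 0.05 0 0.34;0 0 0.03 0 0.34;-0.03 -0.04 0.02 0 0.2;-0.04 -0.04 0.02 0 0;-0.04 -0.04 0 0 0;-0.04 -0.04 0 0 0;-0.04 -0.04 0 0 0;-0.04 -0.04 0 0 0;-0.03 -0.03 0 0 0;0 0 0 0 0;0 0 0 0 0")

```text
time: 40.58
ee_pos: [0.335, -0.5434, 0.2073]
eef_rot: [0.539, 0.457, -0.539, 0.458]
ft_force: [1.3, 0.2, -0.2]
width: 0.0869
```

```bash
python3 snap.py g15; python3 - <<'E'
from h import *
t=cams.camera("top")["color"];s=cams.camera("side")["color"]
a=cv2.resize(t[135:250,350:450],None,fx=4,fy=4);b=cv2.resize(s[125:165,215:305],None,fx=4,fy=4)
c=np.zeros((a.shape[0],b.shape[1],3),np.uint8);c[:b.shape[0]]=b
cv2.imwrite("pics/f.png",np.hstack([a,c])[:,:,::-1])
E
```

View pics/g15.png

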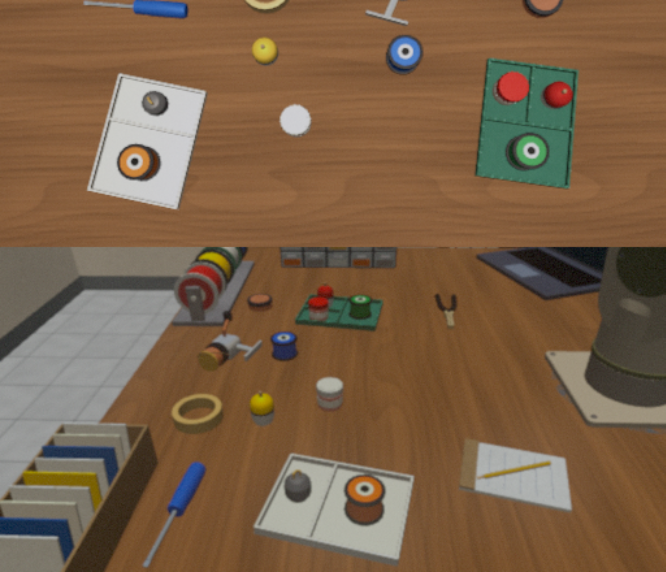

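View pics/f.png

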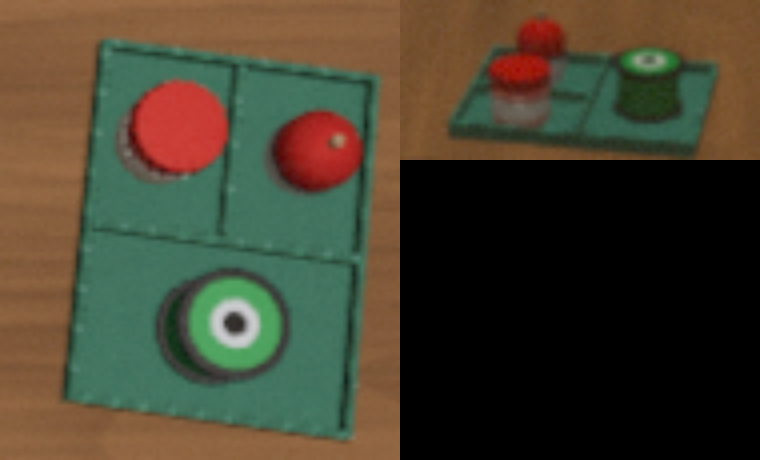

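All three pond items stand inside their compartments: jar at crop (175,130), float at (315,150), spool at (230,325). A quick numeric check comes before handing in.

```bash
python3 - <<'E'
from h import *
t=cams.camera("top");H=hsv(t)
red=inr(H,(0,150,60),(6,255,255))|inr(H,(172,150,60),(180,255,255))
def loc(p,o,a): a=np.radians(a);d=p[:2]-o;return (np.array([[np.cos(a),np.sin(a)],[-np.sin(a),np.cos(a)]])@d*1000).round(1)
G=np.array([.5441,-.2997]);W=np.array([.529,.2986])
for n,m,b,z,o,a in [("jar",red,(375,145,412,185),.048,G,-9.3),("float",red,(413,150,445,190),.04,G,-9.3),("green",inr(H,(45,80,110),(75,255,255)),(390,195,425,235),.044,G,-9.3),
 ("orange",inr(H,(11,130,170),(24,255,255)),(85,205,130,245),.044,W,-13),("blue",inr(H,(100,120,130),(125,255,255)),(292,120,332,160),.04,0,0),("jw",inr(H,(0,0,150),(180,50,255)),(210,175,245,210),.044,0,0),("fy",inr(H,(22,150,90),(32,255,255)),(190,125,218,152),.036,0,0)]:
    ce,st=blob(m,b);print(n,ce.round(1),loc(ray(t,*ce,z),o,a))
ticket.close_job()
E
```

```text
jar [394.1 166.6] [44.2 37.3]
float [429.  172.2] [ 44.3 -34.9]
green [408.1 215.4] [-48.3   0. ]
orange [103.4 224.2] [-37.3  -0.9]
blue [311.6 139.3] [ 655.4 -109.8]
jw [226.5 191.7] [551.5  63.5]
fy [203.  138.2] [664.  110.9]
the job is handed in; nothing more can be done
```

Both kits are made up and the job is handed in. The arm's last motion ended at about 40.6 s, against the 112 s limit.

I placed the items in the order listed: orange spool, lead, green spool, red float, red jar. Each was lowered in small steps until contact, then released, and stands clear of the walls.

| Item | Position in its tray (x, y, mm) | Compartment centre (mm) |
|---|---|---|
| Orange spool | (-37, -1) | (-36, 0) |
| Green spool | (-48, 0) | (-48, 0) |
| Red float | (44, -35) | (45, -35) |
| Red jar | (44, 37) | (45, 35) |

- **Lead weight:** I checked it only by eye. It stands upright in the white tray's small compartment.
- **Rest of the stock:** the blue spool, yellow float and white jar are within 1 mm of where they started.
- **Contact force:** the jar's set-down was the firmest, with an 11 N reading at contact. The others read 4 to 7 N.
- **Disagreements:** the two camera views differed by up to about 5 mm when I first located the items, most for the red float. The lead weight gripped at 37 mm rather than the stated 38 mm. Neither affected a grasp.

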